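# Label press: seat the carton and hold the three-click paddle down

### The job

Take the brown carton with the orange label and set it down (do not drop it) squarely on the middle of the label press's narrow sloping ledge, between front lip and black rubber pad, orange end uphill facing the pad, and let go of it. Then push the red paddle down past its first two clicks to the third (green mark), without ramming it, and finish while still holding it down there, the pad clamped on the label, for it springs back if released. Leave everything else on the bench where it is.

Things in the scene. Friction and masses are not known exactly. Their poses are not given: they have to be found in the camera images.
- carton: the carton to be pressed: 90 x 50 x 45 mm (its x, y, z), brown cardboard, about 0.25 kg, can be squeezed between its two long sides (50 mm apart); origin: centre of its underside, z up, x along its length towards its labelled end. The labelled end and the top near it are orange; a strip of white tape runs along the top.
- label (a point): centre of the carton's orange end face, 45 mm along the carton's x from its origin and 22.5 mm above its underside
- ledge (a point): aluminium ledge of the label press, 36 mm wide, its flat top rising 15 degrees (0.262 rad) away from the robot, 0.10 m above the table; it moves with the press from run to run. Origin: on the top face, middle of the carton's place; x uphill along it, y across to the left, z square out of the top. The carton has 9 mm to spare at each end when centred here; 60 mm on either side is free
- lip (a point): inner face of the ledge's front (low) lip, at ledge x = -54 mm, z = 0; the lip is 40 mm wide, 22 mm high above the ledge's top, 8 mm thick
- pad: black rubber pad at the ledge's upper end. Origin and axes are the ledge's while the lever is up; its face is at x = +54 mm, 44 mm wide, 8 to 44 mm above the ledge (blue ram block behind, 49 mm high). The lever drives its ram downhill 50 mm per rad (25 mm at the third click); sprung on the ram, it pushes the carton against the lip and clamps it with about 6 N
- paddle (a point): centre of the top face of the red paddle (50 x 46 x 12 mm) at the lever's end, right of the ledge (170 mm between middle lines); 157 mm up at rest, 83 mm at the third click. x runs along the lever to the hinge, y left, z out of the top. The hinge axis is 150 mm along x and 6 mm down z from here, 110 mm above the table; 0.28 rad above level at rest. Press from above with shut fingers
- lever (a joint): lever angle, rad: 0 up at rest, growing as the paddle goes down. Clicks at 0.167, 0.333 and 0.5 (yellow, yellow, green marks on the white plate), hard stop 0.55. A spring returns it to 0 from anywhere; no click holds it. Pushes back with 3 to 15 N at the paddle, rising and falling at humps (0.083, 0.25, 0.417) between clicks
- carton_green: other carton, same size, green label; leave alone (its origin: centre of underside)
- carton_blue: other carton, same size, blue label; leave alone (its origin: centre of underside)
- label_roll: green roll of labels, 100 mm across, 40 mm high; leave alone (origin: centre of underside)
- scanner: black and orange hand scanner, 100 x 56 x 35 mm; leave alone (origin: centre of underside)
- glue: white bottle with orange cap, 40 mm across, 130 mm high; leave alone (origin: centre of underside)
- tape_gun: red and black tape gun lying flat, about 255 mm long, 50 mm high; leave alone (origin: centre of the tape roll's underside)
Not all that is in view belongs to the job. What is shaped like the carton but pink or yellow is not meant.

How it is judged:
By the outcome, as a careful person would: the job done as asked, in the order asked, and still so for the second after the job is handed in, while the arm keeps its last pose, push and grip.
It also fails if it takes over 54 s, if anything falls off the work surface, if the arm or the gripper's body presses on something with over 40 N, if the wrist force passes 120 N, or if a joint passes its speed limit or range.

### The arm

A 6-joint arm with a two-finger parallel gripper is mounted at the origin on the work surface. World frame = base frame: x ahead of the robot, y to its left, z up, the work surface at z = 0. Lengths are in m, angles in rad, forces in N, time in s.
With the tool pointing down it reaches from about 0.325 to 0.85 m from the base axis. Payload 4.4 kg.
Tool frame: the origin (TCP) lies on the centre line of the jaws, within the pads' length; the fingertips stand 19 mm ahead of it and the grasp point (between the pads) is the TCP; z points along the fingers, y is the line along which they close (so a half turn about z gives the same grasp; the last joint's range is limited). The gripper opens to 94 mm and grips with 3 to 60 N. Pads are 16 mm wide; open, the fingers measure 119 mm over their backs; the gripper's body (75 mm by 177 mm) begins 78 mm behind the grasp point.
Start: joints at [1.194, 0.207, 1.542, -0, 1.393, -0.15], TCP at [0.129, 0.56, 0.224] pointing down, gripper open.
Joint ranges: [-2.73, 2.73], [-0.86, 2.22], [0.23, 2.46], [-1.11, 4.25], [0.08, 2.63], [-2.82, 2.82]. Speed limits (rad/s): [2.79, 2.79, 3.14, 3.14, 3.14, 3.14].

### API

Orientations are given as a 3x3 rotation matrix whose columns are the frame's x, y, z axes.
In Python, from workcell import manip, vision gives the robot as it stands.
- The arm moves only by the tool send_rows, never from a script. Its arguments are lists of equal length, an entry for each row: "offset": the shift along the tool's x, y, z in m, a list of three; "yaw": the turn about the tool's z in rad; "claw": the closure, from 0 (fully open) to 1 (shut). In form: {"offset": [[dx, dy, dz], ...], "yaw": [yaw, ...], "claw": [claw, ...]}. A call has exactly 10 rows; each row shifts and turns the commanded pose from where the row before left it, along the tool's axes as they then stand; what a row does not reach is not made up. A row lasts 1/8 s, in which the tool goes at most 62.5 mm and 10.7 degrees, less where a joint would pass 70% of its speed; a pose out of reach is approached as far as the arm can. A call is refused whole if a number of a shift passes 0.0625 or a number of a turn 0.188, either way. A call with a gripper value outside its range is refused whole. The fingers move at their own pace and stop on an object; "squeeze" is the grip in N (left out, the last holds). Time passes only in rows, so rows that do not move let the fingers close, or fill a call up. It gives the time, the measured TCP pose, the force, the opening and the grip force at its end, in the units of the state.
- manip.sense(): the state, without advancing time (a new reading comes with each control period).
- vision.get_image(name): name is "scene" or "top" or "wrist"; returns a dict with "color" (384x512x3 uint8, red, green, blue), "fx", "fy", "cx", "cy" (pixels), "distortion" ([k1, k2, p1, p2, k3] as OpenCV has them; the pictures are not rectified), "R" (3x3) and "t" (3): a world point X has camera coordinates R X + t; the wrist camera has in their place "tool_from_camera" (4x4, takes a point from camera to tool coordinates, whose origin is the TCP and whose axes are the flange's). Camera axes: x right, y down, z forward; pixel columns grow to the right and rows downward; lengths in m; the calibration is good to about 2 mm. A picture is of the moment at which its call begins: read the wrist's pose just before it. There is no depth.
- manip.sign_off(): hands the job in; it is judged then, once.
The state is a dict: "time_s": time; "joint_positions": joint angles; "dq": joint speeds; "joint_efforts": joint torques, N m; "position": TCP position; "ee_rot": TCP orientation; "wrist_force": force on the tool from outside, world axes, zero at the start; "moment": the same for the moment, N m; "grip_width": finger opening in m; "finger_force": force on a finger pad.
Only numpy, scipy, OpenCV 4.12 (cv2) and the standard library are available. Lean on these libraries where they do the work, as an engineer would, in place of code of your own. Each camera call takes 0.05 s, during which the arm holds its last target. There are 200 camera calls.

## Working session

There is one attempt and no reset: what is moved stays moved. The work goes in short steps, Python scripts to look and compute and a tool call to move; the robot and the scene stay as the last step left them, time stands still between calls to the robot, and variables do not carry over. Pictures are saved under pics/ and viewed, at most 10 in all, crops included, and the job is handed in when it is done.

Besides the shell and the picture viewer there is one more tool, called after ">>>" as a command line: name --pt "numbers of a row" for each row, then --argument value for the rest. send_rows: Moves the arm, as the interface text tells. Its arguments: {"type":"object","properties":{"offset":{"type":"array"},"yaw":{"type":"array"},"claw":{"type":"array"},"squeeze":{"type":"number"}},"required":["offset","yaw","claw"]}

```bash
mkdir -p pics
cat > h.py <<'E'
import numpy as np,cv2
from workcell import manip,vision
def cam(n):
    s=manip.sense(); im=vision.get_image(n)
    K=np.array([[im['fx'],0,im['cx']],[0,im['fy'],im['cy']],[0,0,1.]])
    D=np.array(im['distortion'],float)
    if n=='wrist':
        T=np.array(im['tool_from_camera']);Rt=np.array(s['ee_rot']);
        Rwc=Rt@T[:3,:3]; c=Rt@T[:3,3]+np.array(s['position'])
    else:
        Rwc=np.array(im['R']).T; c=-Rwc@np.array(im['t'])
    return dict(img=np.array(im['color'])[:,:,::-1].copy(),K=K,D=D,R=Rwc,c=c)
def ray(C,uv):
    p=cv2.undistortPoints(np.array(uv,float).reshape(-1,1,2),C['K'],C['D']).reshape(-1,2)
    d=np.c_[p,np.ones(len(p))]@C['R'].T
    return d/np.linalg.norm(d,axis=1)[:,None]
def onz(C,uv,z):
    d=ray(C,uv); return C['c']+d*((z-C['c'][2])/d[:,2])[:,None]
def tri(Cs,uvs):
    A=np.zeros((3,3));b=np.zeros(3)
    for C,u in zip(Cs,uvs):
        d=ray(C,[u])[0];P=np.eye(3)-np.outer(d,d);A+=P;b+=P@C['c']
    X=np.linalg.solve(A,b)
    return X,[np.linalg.norm((np.eye(3)-np.outer(ray(C,[u])[0],ray(C,[u])[0]))@(X-C['c'])) for C,u in zip(Cs,uvs)]
def proj(C,X):
    r,_=cv2.Rodrigues(C['R'].T)
    return cv2.projectPoints(np.array(X,float).reshape(-1,1,3),r,-C['R'].T@C['c'],C['K'],C['D'])[0].reshape(-1,2)
E
python3 - <<'E'
from h import *
import pickle
a={n:cam(n) for n in('scene','top')}
pickle.dump(a,open('c0.pkl','wb'))
print({n:a[n]['c'].round(3) for n in a},manip.sense()['time_s'])
for n in a: cv2.imwrite(f'pics/{n}0.png',cv2.resize(a[n]['img'],(800,600),interpolation=cv2.INTER_CUBIC))
E
```

```text
{'scene': array([ 1.225, -1.054,  1.053]), 'top': array([ 0.368, -0.041,  1.345])} 0.1
```

View pics/scene0.png

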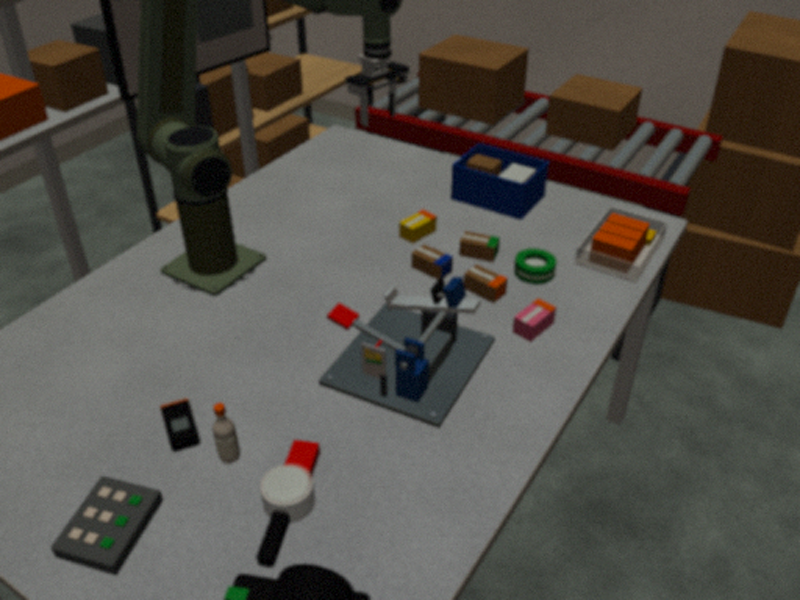

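View pics/top0.png

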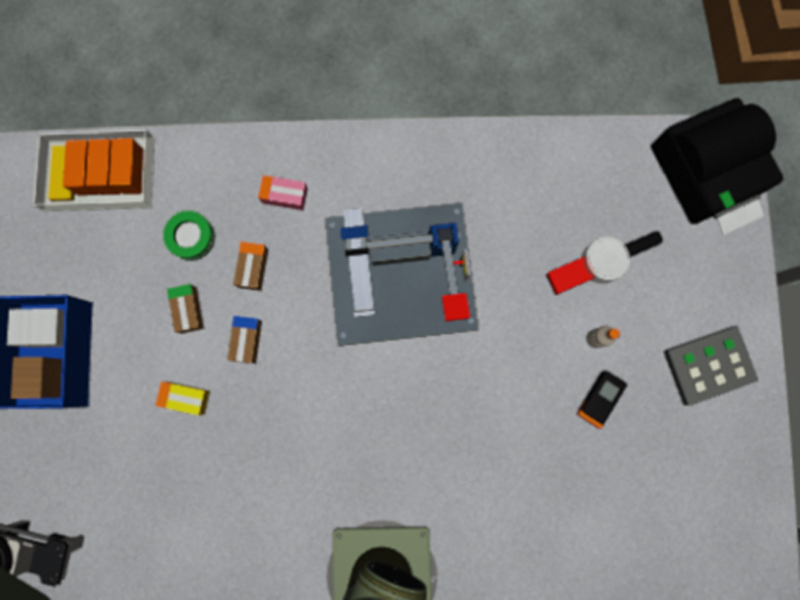

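Candidates (top view, 800-px coordinates): brown with orange label at (250,266); brown with blue at (243,340); brown with green at (184,308); pink with orange at (283,192); yellow with orange at (182,398); orange boxes in a tray at (105,165). I choose (250,266). The press ledge runs from (363,313) to (354,210), with the black pad at (356,250) and the paddle at (455,306).

Run:
```python
from h import *
import pickle
a=pickle.load(open('c0.pkl','rb'));T=a['top'];s=.64
im=T['img']
hsv=cv2.cvtColor(im,cv2.COLOR_BGR2HSV)
def show(x0,y0,x1,y1): return cv2.resize(im[y0:y1,x0:x1],(400,400*(y1-y0)//(x1-x0)),interpolation=cv2.INTER_CUBIC)
A=show(135,130,195,240);B=show(200,125,310,225)
A=cv2.resize(im[130:240,135:195],(300,550),interpolation=cv2.INTER_CUBIC)
B=cv2.resize(im[125:225,200:310],(500,454),interpolation=cv2.INTER_CUBIC)
o=np.zeros((550,800,3),np.uint8);o[:,:300]=A;o[:454,300:]=B
cv2.imwrite('pics/crop1.png',o)
# carton
m=((hsv[...,1]>90)&(hsv[...,0]<25)&(hsv[...,2]>40)).astype(np.uint8)
m[:, :140]=0;m[:,180:]=0;m[:145]=0;m[192:]=0
org=((hsv[...,1]>190)&(hsv[...,0]<15)&(hsv[...,2]>120)&(m>0))
print(m.sum(),org.sum())
c=max(cv2.findContours(m,0,2)[0],key=cv2.contourArea)
box=cv2.boxPoints(cv2.minAreaRect(cv2.convexHull(c)))
P=onz(T,box,.045);print(box.round(1),P.round(3))
print('ctr',P.mean(0).round(3),np.linalg.norm(P-np.roll(P,1,0),axis=1).round(3))
for i in range(4): e=P[(i+1)%4]-P[i]; print(np.degrees(np.arctan2(e[1],e[0])).round(1))
# paddle
m=((hsv[...,1]>150)&((hsv[...,0]<8)|(hsv[...,0]>172))&(hsv[...,2]>90)).astype(np.uint8)
m[:180]=0;m[210:]=0;m[:,:275]=0;m[:,305:]=0
c=max(cv2.findContours(m,0,2)[0],key=cv2.contourArea);r=cv2.minAreaRect(c);print('paddle',r,onz(T,[r[0]],.157).round(3))
```

```text
387 84
[[149.2 182.6]
 [153.3 153.8]
 [170.8 156.3]
 [166.7 185.1]] [[0.579 0.287 0.045]
 [0.672 0.275 0.045]
 [0.662 0.219 0.045]
 [0.57  0.231 0.045]]
ctr [0.621 0.253 0.045] [0.056 0.093 0.057 0.093]
-7.2
-99.6
172.4
80.6
paddle ((291.4000244140625, 196.1999969482422), (16.372583389282227, 16.124513626098633), 82.87498474121094) [[ 0.513 -0.149  0.157]]
```

View pics/crop1.png

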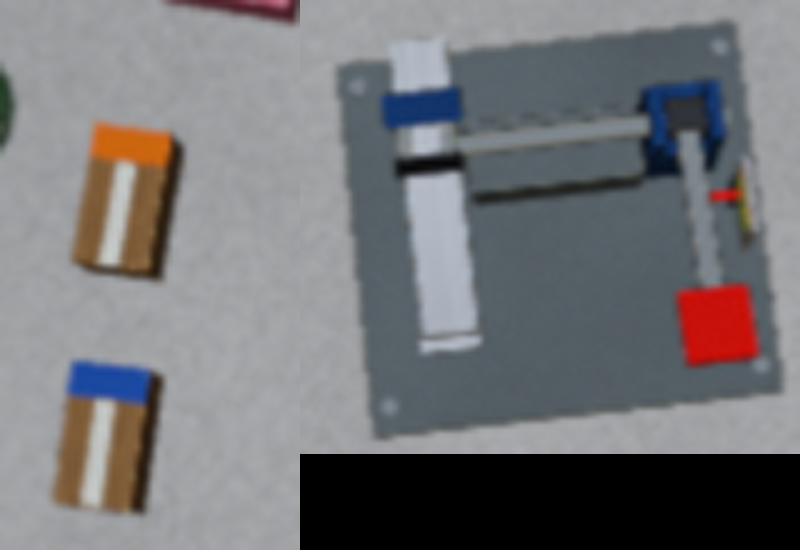

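The crop confirms it: orange end facing away from the robot, brown body, white tape. The carton is at about (0.621, 0.253), yaw about -7°. The ledge lies right of it with its pad at the uphill end.

```bash
cat >> h.py <<'E'
def go(p,yaw=None,n=0):
    "tool-frame offset to world point p; yaw = wanted heading of tool x or y (closest equivalent mod pi for y-axis)"
    s=manip.sense();R=np.array(s['ee_rot']);
    print('pos',np.round(s['position'],4),'F',np.round(s['wrist_force'],1),'w',round(s['grip_width'],4),'ff',s['finger_force'],'t',s['time_s'])
    print('off',(R.T@(np.array(p)-s['position'])).round(4))
    if yaw is not None:
        h=np.arctan2(R[1,0],R[0,0]);d=(yaw-h+np.pi/2)%np.pi-np.pi/2
        print('heading',round(h,3),'world turn',round(d,3),'tool-z turn',round(d*np.sign(R[2,2]),3),'j6',round(s['joint_positions'][5],3))
E
python3 - <<'E'
from h import *
import pickle
np.set_printoptions(suppress=True)
print(np.round(manip.sense()['ee_rot'],3)); print(np.round(cam('wrist')['R'],2),cam('wrist')['c'])
go([.60,.255,.25],-.13)
T=pickle.load(open('c0.pkl','rb'))['top']
B=lambda l:np.array(l,float)/4.545+[200,125]
print('lip top outer',onz(T,B([[420,350],[480,345]]),.106).round(3))
print('pad face top',onz(T,B([[398,174],[463,168]]),.156).round(3))
print('ledge edges L',onz(T,B([[408,190],[420,334]]),.1).round(3),'R',onz(T,B([[463,190],[478,334]]),.1).round(3))
print('arm',onz(T,B([[687,135],[709,285]]),.15).round(3))
E
```

```text
[[-0.974  0.225 -0.001]
 [ 0.225  0.974 -0.002]
 [ 0.    -0.002 -1.   ]]
[[ 0.22  0.95  0.22]
 [ 0.97 -0.22 -0.05]
 [-0.    0.23 -0.97]] [0.06558506 0.57542147 0.38270746]
pos [0.1291 0.5598 0.2237] F [ 0.2 -0.3  0.5] w 0.0941 ff 0.0 t 0.2
off [-0.5273 -0.1912 -0.0261]
heading 2.915 world turn 0.097 tool-z turn -0.097 j6 -0.151
lip top outer [[ 0.502 -0.156  0.106]
 [ 0.504 -0.195  0.106]]
pad face top [[ 0.609 -0.141  0.156]
 [ 0.612 -0.182  0.156]]
ledge edges L [[ 0.609 -0.152  0.1  ]
 [ 0.513 -0.156  0.1  ]] R [[ 0.609 -0.188  0.1  ]
 [ 0.512 -0.195  0.1  ]]
arm [[ 0.632 -0.328  0.15 ]
 [ 0.535 -0.336  0.15 ]]
```

Run:
```python
from h import *
import pickle
T=pickle.load(open('c0.pkl','rb'))['top']
B=lambda l:(np.array(l,float)-[300,0])/4.545+[200,125]
print('lip top outer',onz(T,B([[420,350],[480,345]]),.106).round(3))
print('pad face top',onz(T,B([[398,174],[463,168]]),.156).round(3))
print('ledge edges L',onz(T,B([[408,190],[420,334]]),.1).round(3),'R',onz(T,B([[463,190],[478,334]]),.1).round(3))
print('arm',onz(T,B([[687,135],[709,285]]),.15).round(3))
```

```text
lip top outer [[0.506 0.04  0.106]
 [0.509 0.001 0.106]]
pad face top [[0.613 0.049 0.156]
 [0.616 0.008 0.156]]
ledge edges L [[0.614 0.047 0.1  ]
 [0.517 0.04  0.1  ]] R [[0.613 0.011 0.1  ]
 [0.517 0.002 0.1  ]]
arm [[ 0.636 -0.135  0.15 ]
 [ 0.539 -0.146  0.15 ]]
```

>>> send_rows --pt "-0.053 -0.019 -0.003" --pt "-0.053 -0.019 -0.003" --pt "-0.053 -0.019 -0.003" --pt "-0.053 -0.019 -0.003" --pt "-0.053 -0.019 -0.003" --pt "-0.053 -0.019 -0.003" --pt "-0.053 -0.019 -0.003" --pt "-0.053 -0.019 -0.003" --pt "-0.053 -0.019 -0.003" --pt "-0.053 -0.019 0" --yaw '[0,0,0,0,0,0,0,0,0,-0.097]' --claw '[0,0,0,0,0,0,0,0,0,0]'

```text
time_s: 1.45
position: [0.6045, 0.2548, 0.2516]
ee_rot: [[-0.992, 0.127, 0.0], [0.127, 0.992, 0.0], [-0.0, 0.0, -1.0]]
wrist_force: [0.4, 0.1, 0.4]
grip_width: 0.0941
finger_force: 0.0
```

Run:
```python
from h import *
C=cam('wrist');cv2.imwrite('pics/w1.png',C['img'])
np.save('w1.npy',C,allow_pickle=True)
print(proj(C,[[.621,.253,.045],[.6045,.2548,.045]]).round())
```

```text
[[251. 190.]
 [251. 177.]]
```

View pics/w1.png

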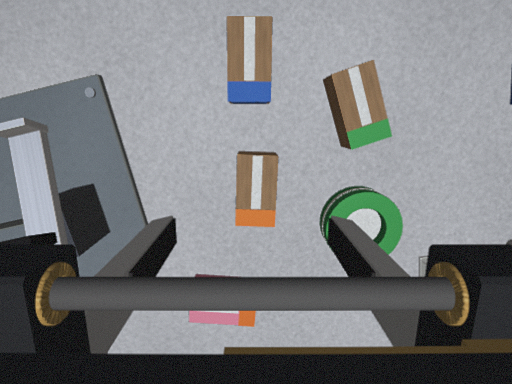

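The wrist view shows the orange-ended carton at (237..278, 152..226), almost aligned with the jaws. Its neighbours are the blue-labelled carton at (249,60), the green-labelled one at (358,104) and the roll at (365,225).

Run:
```python
from h import *
C=np.load('w1.npy',allow_pickle=True).item();hsv=cv2.cvtColor(C['img'],cv2.COLOR_BGR2HSV)
m=((hsv[...,1]>80)&(hsv[...,0]<28)).astype(np.uint8);m[:120]=0;m[245:]=0;m[:,:215]=0;m[:,300:]=0
c=max(cv2.findContours(cv2.morphologyEx(m,cv2.MORPH_CLOSE,np.ones((5,5))),0,2)[0],key=cv2.contourArea)
box=cv2.boxPoints(cv2.minAreaRect(c));P=onz(C,box,.045)
print(C['c'].round(3),box.round(1),P.round(4),P.mean(0).round(4),np.linalg.norm(P-np.roll(P,1,0),axis=1).round(4))
for i in range(4): e=P[(i+1)%4]-P[i]; print(np.arctan2(e[1],e[0]).round(3))
```

```text
[0.54  0.264 0.411] [[234.7 225.3]
 [237.2 151.3]
 [277.5 152.6]
 [275.  226.6]] [[0.6633 0.2265 0.045 ]
 [0.5719 0.2423 0.045 ]
 [0.5796 0.2897 0.045 ]
 [0.6715 0.2767 0.045 ]] [0.6216 0.2588 0.045 ] [0.0508 0.0927 0.048  0.0928]
2.971
1.411
-0.141
-1.732
```

>>> send_rows --pt "-0.017 0.004 0.03" --pt "0 0 0.04" --pt "0 0 0.04" --pt "0 0 0.04" --pt "0 0 0.03" --pt "0 0 0.025" --pt "0 0 0.0215" --pt "0 0 0" --pt "0 0 0" --pt "0 0 0" --yaw '[0.025,0,0,0,0,0,0,0,0,0]' --claw '[0,0,0,0,0,0,0,0.6,0.6,0.6]' --squeeze 12

```text
time_s: 2.75
position: [0.6217, 0.2581, 0.0267]
ee_rot: [[-0.988, 0.154, 0.003], [0.154, 0.988, 0.001], [-0.003, 0.001, -1.0]]
wrist_force: [0.8, -0.3, -0.3]
grip_width: 0.0678
finger_force: 0.0
```

>>> send_rows --pt "0 0 0" --pt "0 0 0" --pt "0 0 0" --pt "0 0 0" --pt "0 0 -0.01" --pt "0 0 -0.03" --pt "0 0 -0.04" --pt "0 0 -0.04" --pt "0 0 -0.04" --pt "0 0 -0.02" --yaw '[0,0,0,0,0,0,0,0,0,0]' --claw '[0.6,0.6,0.6,0.6,0.6,0.6,0.6,0.6,0.6,0.6]'

```text
time_s: 4.0
position: [0.6211, 0.2579, 0.2074]
ee_rot: [[-0.988, 0.154, 0.003], [0.154, 0.988, 0.001], [-0.003, 0.001, -1.0]]
wrist_force: [0.1, 0.2, -2.7]
grip_width: 0.0498
finger_force: 12.0
```

Run:
```python
from h import *
C=cam('wrist')
np.save('w2.npy',C,allow_pickle=True)
go([.555,.15,.25],.09)
go([.51,.03,.25],.09)
cv2.imwrite('pics/w2.png',C['img'])
```

```text
pos [0.6221 0.2581 0.2096] F [ 1.1  0.7 -0.9] w 0.0496 ff 11.98812872171402 t 4.05
off [ 0.0494 -0.1171 -0.0409]
heading 2.987 world turn 0.245 tool-z turn -0.245 j6 -1.151
pos [0.6221 0.2581 0.2096] F [ 1.1  0.7 -0.9] w 0.0496 ff 11.98812872171402 t 4.05
off [ 0.0753 -0.2426 -0.0414]
heading 2.987 world turn 0.245 tool-z turn -0.245 j6 -1.151
```

View pics/w2.png

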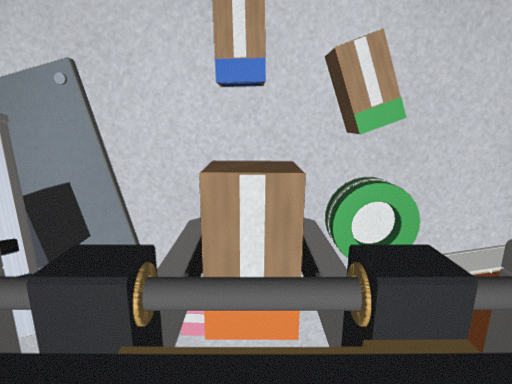

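The carton is held level and centred in the jaws, with its tail edge at row 172 and orange at row 325. The ledge is at the left edge of the picture. I'll move beside the press for a look.

>>> send_rows --pt "-0.006 -0.019 -0.01" --pt "-0.006 -0.019 -0.01" --pt "-0.006 -0.019 -0.01" --pt "-0.006 -0.019 -0.01" --pt "-0.006 -0.019 0" --pt "-0.006 -0.019 0" --pt "0 0 0" --pt "0 0 0" --pt "0 0 0" --pt "0 0 0" --yaw '[0,0,0,0,0,0,-0.085,-0.08,-0.08,0]' --claw '[0.6,0.6,0.6,0.6,0.6,0.6,0.6,0.6,0.6,0.6]'

```text
time_s: 5.3
position: [0.6381, 0.1389, 0.2442]
ee_rot: [[-0.996, -0.089, -0.001], [-0.089, 0.996, -0.0], [0.001, -0.0, -1.0]]
wrist_force: [-0.3, 0.2, -2.8]
grip_width: 0.0499
finger_force: 12.0
```

Run:
```python
from h import *
C=cam('wrist')
np.save('w3.npy',C,allow_pickle=True);cv2.imwrite('pics/w3.png',cv2.resize(C['img'],(800,600),interpolation=cv2.INTER_CUBIC))
print((proj(C,[[.51,.02,.1],[.612,.029,.12]])/.64).round())
```

```text
[[210.  63.]
 [211. 241.]]
```

View pics/w3.png

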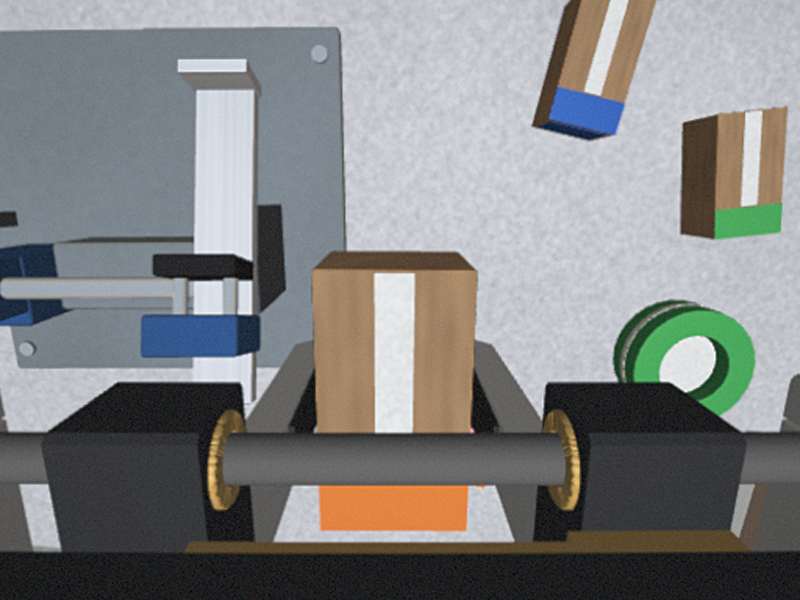

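This view shows the lip top at (178..250, 60..73) and the lip foot at row 89 (cols 196–255). The pad face's top edge is at row 255 (cols 154–240), and the carton's tail edge is at row 270.

Run:
```python
from h import *
C=np.load('w3.npy',allow_pickle=True).item();c,s=np.cos(.262),np.sin(.262)
g=lambda uv,z:onz(C,np.array(uv,float)*.64,z)
print('cam',C['c'].round(3))
for n,uv,lx,lz in [('foot',[(196,89),(255,89)],-54,0),('liptop',[(180,73),(249,73)],-54,22),('padtop',[(154,255),(240,255)],54,44),('padbot?',[(194,274),(252,277)],54,8)]:
    w=g(uv,.1+(lx*s+lz*c)/1e3); d=w[0]-w[1];y=np.arctan2(-d[0],d[1]) if d[1]>0 else np.arctan2(d[0],-d[1])
    m=w.mean(0);h=(lx*c-lz*s)/1e3
    print(n,w.round(4).tolist(),'width',np.linalg.norm(d).round(4),'yaw',y.round(3),'origin',(m[:2]-h*np.array([np.cos(.09),np.sin(.09)])).round(4))
for uv in ([(196,90),(195,250)],[(255,90),(253,250)]):
    w=np.array([g([uv[0]],.087)[0],g([uv[1]],.113)[0]]);d=w[1]-w[0];print('edge',w.round(4).tolist(),np.arctan2(d[1],d[0]).round(3))
# carton tail top edge
P=manip.sense()['position'];w=g([(313,270),(476,268)],P[2]+.0205);print('tail',w.round(4),np.round(P,4),(np.linalg.norm(w.mean(0)[:2]-P[:2])))
```

```text
cam [0.573 0.134 0.403]
foot [[0.5229, 0.0064, 0.086], [0.5198, 0.0429, 0.086]] width 0.0367 yaw 0.086 origin [0.5733 0.0293]
liptop [[0.5184, 0.0057, 0.1073], [0.515, 0.0453, 0.1073]] width 0.0398 yaw 0.085 origin [0.5743 0.0307]
padtop [[0.6168, 0.0127, 0.1565], [0.6129, 0.0574, 0.1565]] width 0.0449 yaw 0.088 origin [0.5743 0.0314]
padbot? [[0.6323, 0.0194, 0.1217], [0.6311, 0.054, 0.1217]] width 0.0347 yaw 0.036 origin [0.5818 0.0322]
edge [[0.5236, 0.0067, 0.087], [0.6192, 0.0165, 0.113]] 0.102
edge [[0.5205, 0.0432, 0.087], [0.6161, 0.0518, 0.113]] 0.09
tail [[0.5981 0.1123 0.2648]
 [0.5932 0.1598 0.2648]] [0.6382 0.139  0.2443] 0.042628117681961245
```

>>> send_rows --pt "0.0102 -0.0128 0" --pt "0.0102 -0.0128 0" --pt "0.0102 -0.0128 0" --pt "0.0102 -0.0128 0" --pt "0.0102 -0.0128 0" --pt "0.0102 -0.0128 0" --pt "0.0102 -0.0128 0" --pt "0.0102 -0.0128 0" --pt "0 0 0.02" --pt "0 0 0.02" --yaw '[0,0,0,0,0,0,0,0,0,0]' --claw '[0.6,0.6,0.6,0.6,0.6,0.6,0.6,0.6,0.6,0.6]'

```text
time_s: 6.6
position: [0.5663, 0.0294, 0.205]
ee_rot: [[-0.996, -0.09, 0.001], [-0.09, 0.996, -0.0], [-0.001, -0.0, -1.0]]
wrist_force: [0.3, -0.6, -2.9]
grip_width: 0.0497
finger_force: 12.0
```

Run:
```python
from h import *
go([.566,.0298,.140],.09)
C=cam('wrist')
np.save('w4.npy',C,allow_pickle=True);cv2.imwrite('pics/w4.png',cv2.resize(C['img'],(800,600),interpolation=cv2.INTER_CUBIC))
go([.566,.0298,.140],.09)
```

```text
pos [0.5663 0.0294 0.205 ] F [ 0.3 -0.6 -2.9] w 0.0497 ff 11.987990587949753 t 6.6
off [0.0003 0.0004 0.065 ]
heading -3.052 world turn 0.0 tool-z turn -0.0 j6 -1.761
pos [0.5641 0.0297 0.2014] F [-0.9 -0.2 -3.5] w 0.0499 ff 11.987929344177246 t 6.65
off [-0.0022 -0.0002  0.0614]
heading -3.052 world turn 0.0 tool-z turn -0.0 j6 -1.761
```

View pics/w4.png

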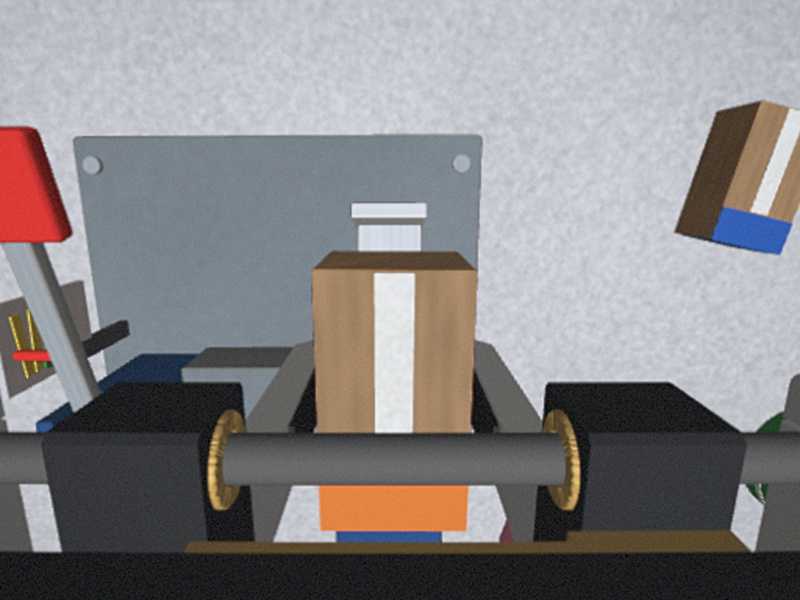

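Carton and ledge are in line: the lip is at cols 352–426 and the carton at cols 313–476, centred 389 against 394. Now I'll go down.

>>> send_rows --pt "0 0 0.015" --pt "0 0 0.015" --pt "0 0 0.012" --pt "0 0 0.008" --pt "0 0 0.006" --pt "0 0 0" --pt "0 0 0.003" --pt "0 0 0.003" --pt "0 0 0.002" --pt "0 0 0" --yaw '[0,0,0,0,0,0,0,0,0,0]' --claw '[0.6,0.6,0.6,0.6,0.6,0.6,0.6,0.6,0.6,0.6]'

```text
time_s: 7.9
position: [0.5665, 0.0305, 0.1408]
ee_rot: [[-0.996, -0.09, 0.0], [-0.09, 0.996, 0.0], [-0.001, 0.0, -1.0]]
wrist_force: [1.1, -0.9, -0.2]
grip_width: 0.0504
finger_force: 12.0
```

>>> send_rows --pt "0 0 0.002" --pt "0 0 0.002" --pt "0 0 0.0015" --pt "0 0 0.0015" --pt "0 0 0.0015" --pt "0 0 0.001" --pt "0 0 0.001" --pt "0 0 0.001" --pt "0 0 0" --pt "0 0 0" --yaw '[0,0,0,0,0,0,0,0,0,0]' --claw '[0.6,0.6,0.6,0.6,0.6,0.6,0.6,0.6,0.6,0.6]' --squeeze 8

```text
time_s: 9.15
position: [0.5697, 0.0307, 0.1332]
ee_rot: [[-0.996, -0.09, 0.008], [-0.09, 0.996, 0.001], [-0.008, -0.0, -1.0]]
wrist_force: [-0.9, 2.1, 13.0]
grip_width: 0.0502
finger_force: 8.0
```

>>> send_rows --pt "0 0 0" --pt "0 0 0" --pt "0 0 0" --pt "0 0 0" --pt "0 0 0" --pt "0 0 0" --pt "0 0 0" --pt "0 0 0" --pt "0 0 0" --pt "0 0 0" --yaw '[0,0,0,0,0,0,0,0,0,0]' --claw '[0.6,0.6,0.6,0.6,0.6,0.6,0.6,0.6,0.6,0.6]' --squeeze 5

```text
time_s: 10.4
position: [0.5688, 0.0306, 0.1319]
ee_rot: [[-0.996, -0.09, 0.006], [-0.09, 0.996, 0.0], [-0.006, -0.0, -1.0]]
wrist_force: [1.0, 1.3, 8.5]
grip_width: 0.0498
finger_force: 5.0
```

Run:
```python
from h import *
C=cam('wrist')
np.save('w5.npy',C,allow_pickle=True);A=np.load('w4.npy',allow_pickle=True).item()['img']
a=[cv2.resize(i[100:384,100:400],(400,379),interpolation=cv2.INTER_CUBIC) for i in (A,C['img'])]
cv2.imwrite('pics/w5.png',np.hstack(a))
go([.566,.0298,.124],.09)
```

```text
pos [0.5688 0.0306 0.1319] F [ 1.  -0.   7.8] w 0.0499 ff 5.000214502215385 t 10.45
off [ 0.0029 -0.0005  0.0079]
heading -3.051 world turn -0.0 tool-z turn 0.0 j6 -1.76
```

View pics/w5.png

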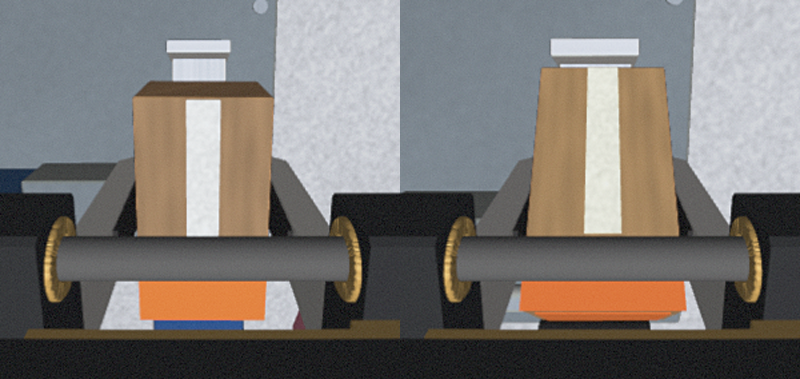

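The left half is before contact and the right half is now: the carton has pivoted nose up. Its tail edge is at row 67 (cols 541–663) and its orange edge near row 310 (cols 520–685), with the lip at cols 551–638.

Run:
```python
from h import *
for f,ox,pts in (('w4.npy',0,[(134,97),(273,97),(265,320),(139,320)]),('w5.npy',400,[(541,67),(663,67),(685,311),(520,311)])):
    C=np.load(f,allow_pickle=True).item()
    uv=np.array([((x-ox)*.75+100,y*284/379+100) for x,y in pts])
    # image left = world right(-y)
    X=np.array([[-.045,-.025,.0],[-.045,.025,0],[.045,.025,0],[.045,-.025,0]])
    for k in range(1):
        ok,r,t=cv2.solvePnP(X,uv,C['K'],C['D'],flags=cv2.SOLVEPNP_IPPE)
        R=C['R']@cv2.Rodrigues(r)[0];p=C['R']@t[:,0]+C['c']
        ctr=p-R[:,2]*.0225
        print(f,'x-axis',R[:,0].round(3),'pitch',np.degrees(np.arcsin(R[2,0])).round(1),'yaw',np.arctan2(R[1,0],R[0,0]).round(3),'centre',ctr.round(4),'underside',(p-R[:,2]*.045).round(4))
        print(' err',(cv2.projectPoints(X,r,t,C['K'],C['D'])[0][:,0]-uv).round(1).tolist())
l=np.array([((x-400)*.75+100,y*284/379+100) for x,y in [(551,55),(638,55)]])
print('lip top inner',onz(C,l,.1073).round(4), 'expect mid',(np.array([.574,.0305])-.0579*np.array([.996,.09])).round(4))
```

```text
w4.npy x-axis [0.996 0.084 0.028] pitch 1.6 yaw 0.084 centre [0.5703 0.0304 0.1993] underside [0.5709 0.0301 0.1768]
 err [[-0.6, -0.2], [0.6, 0.2], [-0.5, -0.2], [0.5, 0.2]]
w5.npy x-axis [0.76  0.071 0.647] pitch 40.3 yaw 0.093 centre [0.5675 0.031  0.1365] underside [0.582  0.0322 0.1194]
 err [[-0.5, -0.1], [0.5, 0.0], [-0.7, -0.1], [0.6, 0.2]]
lip top inner [[0.5173 0.0037 0.1073]
 [0.5138 0.0422 0.1073]] expect mid [0.5163 0.0253]
```

The carton is at about 40° nose up. Its orange edge caught the top of the pad, because the pad leans over the straight-down path. I'll grip firmer, lift clear, remeasure, and come down along the ledge's normal.

>>> send_rows --pt "0 0 0" --pt "0 0 0" --pt "0 0 -0.004" --pt "0 0 -0.008" --pt "0 0 -0.012" --pt "0 0 -0.02" --pt "0 0 -0.02" --pt "0 0 -0.02" --pt "0 0 0" --pt "0 0 0" --yaw '[0,0,0,0,0,0,0,0,0,0]' --claw '[0.6,0.6,0.6,0.6,0.6,0.6,0.6,0.6,0.6,0.6]' --squeeze 15

```text
time_s: 11.7
position: [0.5658, 0.0302, 0.2128]
ee_rot: [[-0.996, -0.09, -0.001], [-0.09, 0.996, 0.0], [0.001, 0.0, -1.0]]
wrist_force: [-0.7, 0.1, -4.4]
grip_width: 0.0502
finger_force: 15.0
```

Run:
```python
from h import *
C=cam('wrist')
np.save('w6.npy',C,allow_pickle=True);S=cam('scene');np.save('s6.npy',S,allow_pickle=True)
P=manip.sense()['position'];u=proj(S,[P])[0];print(u)
x,y=int(u[0]),int(u[1])
b=cv2.resize(S['img'][y-55:y+65,x-60:x+60],(400,400),interpolation=cv2.INTER_CUBIC)
a=cv2.resize(C['img'][120:384,120:384],(400,400),interpolation=cv2.INTER_CUBIC)
print(x-60,y-55);cv2.imwrite('pics/w6.png',np.hstack([a,b]))
go([.566,.0298,.2],.09)
```

```text
[264.02526335 161.96518466]
204 106
pos [0.5654 0.0303 0.2121] F [-1.2  0.3 -3.1] w 0.0503 ff 14.999759495258331 t 11.8
off [-0.0005 -0.0006  0.0121]
heading -3.051 world turn -0.0 tool-z turn 0.0 j6 -1.76
```

View pics/w6.png

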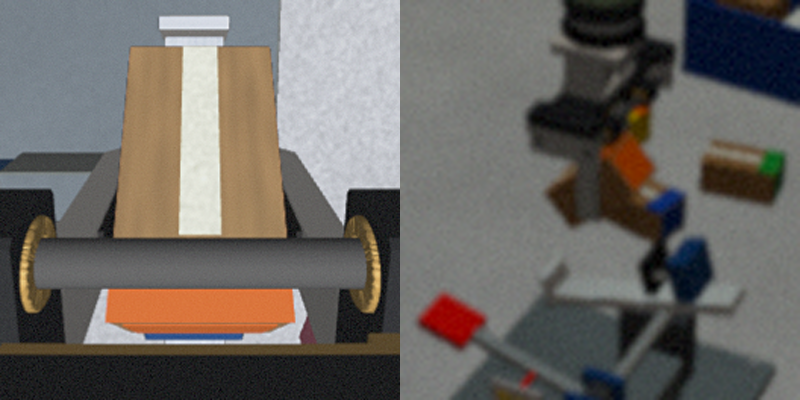

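The scene half shows the held carton about 40° nose up, clear of the press. In the wrist half the tail corners are at (130,46) and (270,46), and the orange edge corners at about (106,322) and (294,322).

Run:
```python
from h import *
C=np.load('w6.npy',allow_pickle=True).item()
uv=np.array([(130,46),(270,46),(294,322),(106,322)])*.66+120.
X=np.array([[-.045,-.025,.0],[-.045,.025,0],[.045,.025,0],[.045,-.025,0]])
n,rs,ts,e=cv2.solvePnPGeneric(X,uv,C['K'],C['D'],flags=cv2.SOLVEPNP_IPPE)
tcp=np.array([.5656,.0303,.2123])
for r,t in zip(rs,ts):
    R=C['R']@cv2.Rodrigues(r)[0];p=C['R']@t[:,0]+C['c'];c=p-R[:,2]*.0225
    print('pitch',np.degrees(np.arcsin(R[2,0])).round(1),'yaw',np.arctan2(R[1,0],R[0,0]).round(3),'centre-tcp',(c-tcp).round(4),'tcp in carton (from underside ctr)',(R.T@(tcp-(p-R[:,2]*.045))).round(4))
print(e.ravel())
```

```text
pitch 41.3 yaw 0.09 centre-tcp [-0.0012  0.0006  0.006 ] tcp in carton (from underside ctr) [-0.0031 -0.0008  0.0172]
pitch -2.0 yaw 0.091 centre-tcp [-0.0096 -0.0001  0.0084] tcp in carton (from underside ctr) [ 0.0098 -0.0007  0.0145]
[0.01752402 9.07024967]
```

>>> send_rows --pt "0.006 -0.001 0" --pt "0.0053 -0.001 0.01" --pt "0 0 0.015" --pt "0 0 0.015" --pt "0 0 0.01" --pt "0 0 0.006" --pt "-0.001 0 0.004" --pt "-0.001 0 0.004" --pt "0 0 0" --pt "0 0 0" --yaw '[0,0,0,0,0,0,0,0,0,0]' --claw '[0.6,0.6,0.6,0.6,0.6,0.6,0.6,0.6,0.6,0.6]' --squeeze 12

```text
time_s: 13.05
position: [0.5575, 0.0274, 0.1498]
ee_rot: [[-0.996, -0.09, 0.001], [-0.09, 0.996, -0.0], [-0.001, -0.0, -1.0]]
wrist_force: [1.0, -0.3, -2.2]
grip_width: 0.0501
finger_force: 12.0
```

>>> send_rows --pt "-0.001 0 0.003" --pt "-0.001 0 0.003" --pt "-0.001 0 0.003" --pt "-0.0005 0 0.002" --pt "-0.0005 0 0.002" --pt "-0.0005 0 0.0015" --pt "-0.0005 0 0.0015" --pt "-0.0005 0 0.0015" --pt "0 0 0" --pt "0 0 0" --yaw '[0,0,0,0,0,0,0,0,0,0]' --claw '[0.6,0.6,0.6,0.6,0.6,0.6,0.6,0.6,0.6,0.6]' --squeeze 9

```text
time_s: 14.3
position: [0.5628, 0.0278, 0.132]
ee_rot: [[-0.996, -0.09, 0.0], [-0.09, 0.996, -0.0], [-0.0, -0.0, -1.0]]
wrist_force: [-0.8, -0.1, -2.2]
grip_width: 0.0501
finger_force: 9.0
```

>>> send_rows --pt "-0.0005 0 0.0015" --pt "-0.0005 0 0.0015" --pt "-0.0005 0 0.0015" --pt "-0.0005 0 0.0015" --pt "-0.0005 0 0.0015" --pt "-0.0005 0 0.0015" --pt "0 0 0.0" --pt "0 0 0.0" --pt "0 0 0" --pt "0 0 0" --yaw '[0,0,0,0,0,0,0,0,0,0]' --claw '[0.6,0.6,0.6,0.6,0.6,0.6,0.6,0.6,0.6,0.6]'

```text
time_s: 15.55
position: [0.5693, 0.0284, 0.126]
ee_rot: [[-0.996, -0.09, 0.008], [-0.09, 0.996, 0.0], [-0.008, -0.0, -1.0]]
wrist_force: [1.2, 2.1, 6.9]
grip_width: 0.0501
finger_force: 9.0
```

Run:
```python
from h import *
go([.5667,.0278,.116],.09)
C=cam('wrist');np.save('w7.npy',C,allow_pickle=True)
hsv=cv2.cvtColor(C['img'],cv2.COLOR_BGR2HSV)
# tail row/width & orange band width from masks
b=((hsv[...,1]>70)&(hsv[...,0]<28)&(hsv[...,2]>50))
for v in list(range(90,275,12))+[318,325,330,334,338,342]:
    c=np.where(b[v,150:370])[0]
    if len(c)>20: print(v,c.min()+150,c.max()+150,np.median(hsv[v,150:370][b[v,150:370]],0))
```

```text
pos [0.5693 0.0284 0.126 ] F [1.2 2.1 6.9] w 0.0501 ff 9.000207334756851 t 15.55
off [ 0.0027 -0.0003  0.01  ]
heading -3.052 world turn -0.0 tool-z turn 0.0 j6 -1.764
150 204 300 [ 16. 104. 166.]
162 203 300 [ 16. 104. 165.]
174 202 301 [ 16. 103. 164.]
186 201 302 [ 16. 103. 162.]
198 200 303 [ 16.  102.5 164. ]
210 199 304 [ 16. 103. 164.]
222 198 305 [ 16. 103. 165.]
234 198 306 [ 16. 103. 165.]
246 197 307 [ 16. 104. 164.]
258 196 308 [ 16. 103. 164.]
270 150 364 [ 16. 104. 163.]
318 150 369 [ 11. 181. 228.]
325 191 367 [ 11. 180. 228.]
330 190 313 [ 11. 180. 227.]
334 190 313 [ 11. 180. 227.]
338 190 313 [ 11. 180. 227.]
342 210 369 [ 10. 163.  73.]
```

>>> send_rows --pt "0 0 0.0015" --pt "0 0 0.0015" --pt "0 0 0.0015" --pt "0 0 0.0015" --pt "0 0 0.001" --pt "0 0 0.001" --pt "0 0 0.001" --pt "0 0 0.001" --pt "0 0 0" --pt "0 0 0" --yaw '[0,0,0,0,0,0,0,0,0,0]' --claw '[0.6,0.6,0.6,0.6,0.6,0.6,0.6,0.6,0.6,0.6]' --squeeze 6

```text
time_s: 16.85
position: [0.5659, 0.028, 0.1131]
ee_rot: [[-0.996, -0.09, 0.0], [-0.09, 0.996, -0.0], [-0.0, -0.0, -1.0]]
wrist_force: [2.0, 0.4, 4.5]
grip_width: 0.0501
finger_force: 6.0
```

```bash
cat > m.py <<'E'
from h import *
def meas(C,show=True):
    hsv=cv2.cvtColor(C['img'],cv2.COLOR_BGR2HSV)
    b=((hsv[...,1]>70)&(hsv[...,0]<28)&(hsv[...,2]>90))
    rows=[]
    for v in range(60,265):
        c=np.where(b[v,150:370])[0]
        if len(c)>40 and c.max()-c.min()>70: rows.append((v,c.min()+150,c.max()+150))
    r=np.array(rows,float);r=r[r[:,0]>=r[0,0]]
    v0=r[0,0];k=(r[:,0]>v0+3)&(r[:,0]<255)
    L=np.polyfit(r[k,0],r[k,1],1);Rr=np.polyfit(r[k,0],r[k,2],1)
    # lateral lines + tail row + known size: PnP using tail corners and points where orange starts is hidden; solve pitch from widths
    print('tail row',v0,'tail cols',np.polyval(L,v0).round(1),np.polyval(Rr,v0).round(1),'at 250',np.polyval(L,250).round(1),np.polyval(Rr,250).round(1))
    from scipy.optimize import least_squares
    q=np.array([np.polyval(L,v0),np.polyval(Rr,v0)])
    def model(p):
        x,y,z,pi,ya=p
        R=np.array([[np.cos(ya),-np.sin(ya),0],[np.sin(ya),np.cos(ya),0],[0,0,1]])@np.array([[np.cos(pi),0,-np.sin(pi)],[0,1,0],[np.sin(pi),0,np.cos(pi)]])
        X=np.array([[-.045,-.025,.045],[-.045,.025,.045],[.02,-.025,.045],[.02,.025,.045]])@R.T+[x,y,z]
        u=proj(C,X);return u
    def f(p):
        u=model(p);sl=[(u[2,0]-np.polyval(L,u[2,1])),(u[3,0]-np.polyval(Rr,u[3,1]))]
        return [u[0,0]-q[0],u[0,1]-v0,u[1,0]-q[1],u[1,1]-v0,*sl]
    s=least_squares(f,[.575,.03,.11,.4,.09],x_scale=[.01,.01,.01,.1,.1])
    print('underside ctr',s.x[:3].round(4),'pitch deg',np.degrees(s.x[3]).round(1),'yaw',s.x[4].round(3),'cost',round(s.cost,3))
E
python3 - <<'E'
from m import *
for f in('w4','w6','w7'): print(f);meas(np.load(f+'.npy',allow_pickle=True).item())
go([.5667,.0278,.116],.09)
C=cam('wrist');np.save('w8.npy',C,allow_pickle=True);meas(C)
E
```

```text
w4
tail row 172.0 tail cols 199.6 304.5 at 250 202.0 301.3
underside ctr [0.5707 0.0305 0.1759] pitch deg 1.6 yaw 0.086 cost 0.046
w6
tail row 151.0 tail cols 206.1 297.1 at 250 197.0 306.2
underside ctr [0.5799 0.0321 0.2006] pitch deg 42.9 yaw 0.091 cost 0.0
w7
tail row 148.0 tail cols 203.8 299.4 at 250 196.5 306.8
underside ctr [0.5805 0.0301 0.1148] pitch deg 37.1 yaw 0.091 cost 0.001
pos [0.5659 0.028  0.1131] F [2.  0.4 4.5] w 0.0501 ff 6.000141352415085 t 16.85
off [-0.0008 -0.0003 -0.0029]
heading -3.051 world turn -0.0 tool-z turn 0.0 j6 -1.764
tail row 155.0 tail cols 199.2 304.0 at 250 195.6 307.7
underside ctr [0.5762 0.0296 0.1048] pitch deg 25.5 yaw 0.091 cost 0.0
```

>>> send_rows --pt "0 0 0.001" --pt "0 0 0.001" --pt "0 0 0.001" --pt "0 0 0.001" --pt "0 0 0.001" --pt "0 0 0" --pt "0 0 0" --pt "0 0 0" --pt "0 0 0" --pt "0 0 0" --yaw '[0,0,0,0,0,0,0,0,0,0]' --claw '[0.6,0.6,0.6,0.6,0.6,0.6,0.6,0.6,0.6,0.6]' --squeeze 4

```text
time_s: 18.15
position: [0.5651, 0.0282, 0.1075]
ee_rot: [[-0.996, -0.09, -0.001], [-0.09, 0.996, 0.0], [0.001, 0.0, -1.0]]
wrist_force: [-0.3, -0.1, -1.4]
grip_width: 0.0495
finger_force: 4.0
```

Run:
```python
from m import *
go([.5667,.0278,.116],.09)
C=cam('wrist');np.save('w9.npy',C,allow_pickle=True);meas(C)
```

```text
pos [0.5651 0.0282 0.1075] F [-0.3 -0.1 -1.4] w 0.0495 ff 3.999951034784317 t 18.15
off [-0.0015 -0.0005 -0.0085]
heading -3.051 world turn -0.0 tool-z turn 0.0 j6 -1.764
tail row 160.0 tail cols 197.0 306.6 at 250 195.1 308.0
underside ctr [0.5743 0.0296 0.0996] pitch deg 19.2 yaw 0.088 cost 0.02
```

>>> send_rows --pt "0 0 0" --pt "0 0 0" --pt "0 0 0" --pt "0 0 0" --pt "0 0 0" --pt "0 0 0" --pt "0 0 0" --pt "0 0 0" --pt "0 0 0" --pt "0 0 0" --yaw '[0,0,0,0,0,0,0,0,0,0]' --claw '[0.46,0.45,0.43,0.4,0.37,0.33,0.3,0.27,0.25,0.25]' --squeeze 4

```text
time_s: 19.45
position: [0.5657, 0.0282, 0.1079]
ee_rot: [[-0.996, -0.09, -0.0], [-0.09, 0.996, -0.0], [0.0, 0.0, -1.0]]
wrist_force: [0.1, -0.5, 1.2]
grip_width: 0.0703
finger_force: 0.0
```

Run:
```python
from m import *
go([.5667,.0278,.116],.09)
C=cam('wrist');np.save('w10.npy',C,allow_pickle=True);meas(C)
```

```text
pos [0.5657 0.0282 0.1079] F [ 0.1 -0.5  1.2] w 0.0703 ff 0.0 t 19.45
off [-0.001  -0.0004 -0.0081]
heading -3.051 world turn -0.0 tool-z turn 0.0 j6 -1.764
tail row 160.0 tail cols 197.1 306.9 at 250 196.9 307.2
underside ctr [0.572  0.0295 0.0953] pitch deg 14.0 yaw 0.091 cost 0.0
```

>>> send_rows --pt "0 0 -0.01" --pt "0 0 -0.02" --pt "0 0 -0.03" --pt "0 0 -0.035" --pt "0 0 -0.035" --pt "0.007 -0.017 0" --pt "0.007 -0.017 0" --pt "0.007 -0.017 0" --pt "0.007 -0.017 0" --pt "0.007 -0.017 0" --yaw '[0,0,0,0,0,0,0,0,0,0]' --claw '[0.25,0.25,0.25,0.25,0.25,0.5,0.8,1,1,1]'

```text
time_s: 20.75
position: [0.5377, -0.061, 0.2372]
ee_rot: [[-0.996, -0.089, -0.001], [-0.089, 0.996, 0.0], [0.001, 0.0, -1.0]]
wrist_force: [0.6, -0.3, 0.1]
grip_width: 0.0241
finger_force: 0.0
```

>>> send_rows --pt "0.007 -0.017 0" --pt "0.007 -0.017 0" --pt "0.007 -0.017 0" --pt "0.007 -0.017 0" --pt "0.004 -0.015 0" --pt "0 0 0" --pt "0 0 0" --pt "0 0 0" --pt "0 0 0" --pt "0 0 0" --yaw '[0,0,0,0,0,0,0,0,0,0]' --claw '[1,1,1,1,1,1,1,1,1,1]'

```text
time_s: 22.0
position: [0.5142, -0.1449, 0.2379]
ee_rot: [[-0.996, -0.091, -0.0], [-0.091, 0.996, -0.0], [0.0, -0.0, -1.0]]
wrist_force: [-0.3, -0.4, 0.4]
grip_width: 0.0003
finger_force: 0.0
```

Run:
```python
from h import *
go([.514,-.146,.185],.09)
C=cam('wrist');np.save('w11.npy',C,allow_pickle=True)
hsv=cv2.cvtColor(C['img'],cv2.COLOR_BGR2HSV)
m=((hsv[...,1]>150)&((hsv[...,0]<6)|(hsv[...,0]>172))&(hsv[...,2]>80)).astype(np.uint8)
for c in cv2.findContours(m,0,2)[0]:
    if cv2.contourArea(c)>300: r=cv2.minAreaRect(c);print(r,onz(C,[r[0]],.157).round(4),onz(C,cv2.boxPoints(r),.157).round(3).tolist())
S=cam('top');h=cv2.cvtColor(S['img'],cv2.COLOR_BGR2HSV)
cv2.imwrite('pics/t11.png',np.hstack([cv2.resize(S['img'][125:225,205:305],(400,400),interpolation=cv2.INTER_CUBIC),cv2.resize(C['img'],(400,300)).repeat(1,0).tolist()+np.zeros((100,400,3)).tolist()]).astype(np.uint8))
```

```text
pos [ 0.5142 -0.1449  0.2379] F [-0.3 -0.4  0.4] w 0.0003 ff 0.0 t 22.0
off [ 0.0003 -0.0011  0.0529]
heading -3.051 world turn -0.001 tool-z turn 0.001 j6 -2.098
((53.389198303222656, 215.76486206054688), (38.451725006103516, 75.72710418701172), 72.89727020263672) [[ 0.5392 -0.306   0.157 ]] [[0.536, -0.34, 0.157], [0.512, -0.28, 0.157], [0.542, -0.272, 0.157], [0.568, -0.334, 0.157]]
((247.0, 202.0), (54.0, 56.0), 90.0) [[ 0.5129 -0.1481  0.157 ]] [[0.493, -0.172, 0.157], [0.489, -0.128, 0.157], [0.534, -0.123, 0.157], [0.538, -0.169, 0.157]]
```

View pics/t11.png

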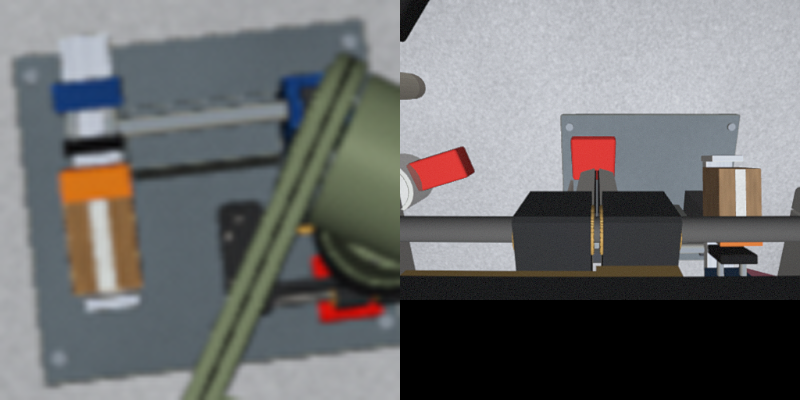

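The carton sits squarely on the ledge, orange to the pad, with small gaps at the pad and at the lip. The paddle is under the shut fingers, with its red centre at about (247,202) in the wrist view.

>>> send_rows --pt "0 -0.002 0.012" --pt "0 0 0.015" --pt "0 0 0.012" --pt "0 0 0.008" --pt "0 0 0.005" --pt "0 0 0.003" --pt "0 0 0.003" --pt "0 0 0.003" --pt "0 0 0.003" --pt "0 0 0.003" --yaw '[0,0,0,0,0,0,0,0,0,0]' --claw '[1,1,1,1,1,1,1,1,1,1]' --squeeze 20

```text
time_s: 23.35
position: [0.5144, -0.1477, 0.1731]
ee_rot: [[-0.996, -0.09, 0.0], [-0.09, 0.996, -0.001], [-0.0, -0.001, -1.0]]
wrist_force: [-5.7, 0.8, 11.4]
grip_width: 0.0005
finger_force: 4.7
```

>>> send_rows --pt "0 0 0.0025" --pt "0 0 0.0025" --pt "0 0 0.0025" --pt "0 0 0.0025" --pt "0 0 0.0025" --pt "0 0 0.0025" --pt "0 0 0.0025" --pt "0 0 0.0025" --pt "0 0 0.0025" --pt "0 0 0.0025" --yaw '[0,0,0,0,0,0,0,0,0,0]' --claw '[1,1,1,1,1,1,1,1,1,1]'

```text
time_s: 24.6
position: [0.5132, -0.1478, 0.1468]
ee_rot: [[-0.996, -0.09, -0.003], [-0.09, 0.996, -0.001], [0.003, -0.001, -1.0]]
wrist_force: [-7.8, -1.6, 12.0]
grip_width: 0.0002
finger_force: 5.3
```

>>> send_rows --pt "0 0 0.0025" --pt "0 0 0.0025" --pt "0 0 0.0025" --pt "0 0 0.0025" --pt "0 0 0.0025" --pt "0 0 0.0025" --pt "0 0 0.0025" --pt "0 0 0.0025" --pt "0 0 0.0025" --pt "0 0 0.0025" --yaw '[0,0,0,0,0,0,0,0,0,0]' --claw '[1,1,1,1,1,1,1,1,1,1]'

```text
time_s: 25.85
position: [0.5137, -0.1476, 0.1222]
ee_rot: [[-0.996, -0.09, -0.002], [-0.09, 0.996, -0.001], [0.002, -0.001, -1.0]]
wrist_force: [-6.9, -0.6, 13.3]
grip_width: 0.0006
finger_force: 7.0
```

>>> send_rows --pt "0 0 0.002" --pt "0 0 0.002" --pt "0 0 0.002" --pt "0 0 0.002" --pt "0 0 0.002" --pt "0 0 0.001" --pt "0 0 0.001" --pt "0 0 0.001" --pt "0 0 0" --pt "0 0 0" --yaw '[0,0,0,0,0,0,0,0,0,0]' --claw '[1,1,1,1,1,1,1,1,1,1]'

```text
time_s: 27.1
position: [0.5149, -0.1475, 0.1088]
ee_rot: [[-0.996, -0.09, 0.001], [-0.09, 0.996, -0.001], [-0.001, -0.001, -1.0]]
wrist_force: [-3.7, -0.5, 7.7]
grip_width: 0.0004
finger_force: 4.1
```

>>> send_rows --pt "0 0 0.001" --pt "0 0 0.001" --pt "0 0 0.001" --pt "0 0 0.001" --pt "0 0 0.001" --pt "0 0 0" --pt "0 0 0" --pt "0 0 0" --pt "0 0 0" --pt "0 0 0" --yaw '[0,0,0,0,0,0,0,0,0,0]' --claw '[1,1,1,1,1,1,1,1,1,1]'

```text
time_s: 28.35
position: [0.5155, -0.1475, 0.1047]
ee_rot: [[-0.996, -0.09, 0.002], [-0.09, 0.996, -0.001], [-0.002, -0.001, -1.0]]
wrist_force: [-2.4, 0.6, 11.7]
grip_width: 0.0001
finger_force: 5.9
```

Run:
```python
from h import *
F=[];Z=[]
C=cam('wrist');np.save('w12.npy',C,allow_pickle=True)
s=manip.sense();print(s['position'],s['wrist_force'],s['time_s'])
hsv=cv2.cvtColor(C['img'],cv2.COLOR_BGR2HSV)
m=((hsv[...,1]>150)&((hsv[...,0]<6)|(hsv[...,0]>172))&(hsv[...,2]>80)).astype(np.uint8)
for c in cv2.findContours(m,0,2)[0]:
    if cv2.contourArea(c)>300: print(cv2.boundingRect(c),cv2.boxPoints(cv2.minAreaRect(c)).round(1).tolist())
# rear-edge of paddle expected for lever angle a (hinge from geometry)
u=np.array([np.cos(.09),np.sin(.09)]);l=np.array([-u[1],u[0]])
def P(a,x,y,p0=np.array([.5145,-.148])):
    def loc(t,x,z): return np.array([-(150-x)*np.cos(t)-(6+z)*-np.sin(-t)*-1 if 0 else 0,0])
    def pt(ang,x,z): # point x from paddle centre along lever, z above top; relative hinge
        q=np.array([x-150,z+6.]);return np.array([q[0]*np.cos(ang)+q[1]*np.sin(ang),-q[0]*np.sin(ang)+q[1]*np.cos(ang)])/1e3
    r0=pt(.28,0,0);r=pt(.28-a,x,0)
    h=p0+u*(r[0]-r0[0])+l*y/1e3
    return np.array([*h,.110+r[1]])
for a in (.45,.48,.5,.52,.55): print(a,P(a,0,0)[2].round(4),proj(C,[P(a,-25,-23),P(a,-25,23)]).round(1).tolist())
# carton gap: pad/lip seen?
```

```text
[ 0.51546952 -0.14745714  0.10470851] [-3.5412562   0.40654455 11.8545377 ] 28.4
(0, 218, 28, 59) [[-17.200000762939453, 225.89999389648438], [5.900000095367432, 215.3000030517578], [29.0, 265.3999938964844], [5.900000095367432, 276.0]]
(214, 183, 73, 62) [[214.0, 183.0], [286.0, 183.0], [286.0, 244.0], [214.0, 244.0]]
0.45 0.0905 [[210.8, 179.2], [288.9, 179.3]]
0.48 0.0861 [[212.0, 178.9], [287.8, 178.9]]
0.5 0.0831 [[212.7, 178.8], [287.2, 178.9]]
0.52 0.0802 [[213.4, 178.9], [286.5, 178.9]]
0.55 0.0758 [[214.5, 179.2], [285.6, 179.2]]
```

>>> send_rows --pt "0 0 0.0005" --pt "0 0 0.0005" --pt "0 0 0.0005" --pt "0 0 0.0005" --pt "0 0 0" --pt "0 0 0" --pt "0 0 0" --pt "0 0 0" --pt "0 0 0" --pt "0 0 0" --yaw '[0,0,0,0,0,0,0,0,0,0]' --claw '[1,1,1,1,1,1,1,1,1,1]'

```text
time_s: 29.65
position: [0.5158, -0.1474, 0.1032]
ee_rot: [[-0.996, -0.09, 0.003], [-0.09, 0.996, -0.001], [-0.003, -0.001, -1.0]]
wrist_force: [-3.2, 1.3, 12.6]
grip_width: 0.0003
finger_force: 6.8
```

Run:
```python
from h import *
import pickle
a=pickle.load(open('c0.pkl','rb'))['top'];b=cam('top')
s=manip.sense();print(s['position'],s['wrist_force'],s['time_s'])
r=[]
for C in (a,b):
    im=C['img'];h=cv2.cvtColor(im,cv2.COLOR_BGR2HSV)
    m=((h[...,0]>100)&(h[...,0]<125)&(h[...,1]>130)&(h[...,2]>50))
    m[:135]=0;m[185:]=0;m[:,:210]=0;m[:,240:]=0
    w=(h[...,1].astype(float)-60).clip(0)*m
    v,x=np.where(m);c=np.array([[np.average(x,weights=w[m]),np.average(v,weights=w[m])]]);print(len(v),c.round(2),(x.min(),x.max(),v.min(),v.max()));r.append(c)
# ram top mid at ledge (x0,z=49): slides along ledge
p0=onz(a,r[0],.165)[0]
u=np.array([np.cos(.09),np.sin(.09),0])
for d in (20,23,25,26,27.5): 
    q=p0-u*d/1e3*np.cos(.262)-[0,0,d/1e3*np.sin(.262)];print(d,proj(a,[q]).round(2))
# orange label centroid & end edge, gap to black
h=cv2.cvtColor(b['img'],cv2.COLOR_BGR2HSV);m=((h[...,0]<15)&(h[...,1]>180)&(h[...,2]>100));m[:150]=0;m[190:]=0;m[:,:210]=0;m[:,245:]=0
v,x=np.where(m);print('orange',len(v),x.min(),x.max(),v.min(),v.max())
```

```text
[ 0.51574251 -0.14743715  0.10314094] [-3.95108868  0.48906117 12.51228571] 29.7
111 [[226.12 148.29]] (np.int64(218), np.int64(235), np.int64(144), np.int64(152))
113 [[227.17 156.97]] (np.int64(219), np.int64(235), np.int64(153), np.int64(161))
20 [[226.92 155.2 ]]
23 [[227.04 156.24]]
25 [[227.12 156.93]]
26 [[227.16 157.27]]
27.5 [[227.21 157.79]]
orange 91 221 237 169 177
```

The ram has moved 25.1 mm, so the lever is at about 0.50 rad, the third click. The push is steady at 12.5 N. I'm handing in.

```bash
python3 -c "
from workcell import manip;print(manip.sign_off())"
```

```text
the job is handed in; nothing more can be done
None
```

The carton is on the ledge with its orange end facing the pad and let go, and the paddle is held at the third click (ram moved about 25 mm, lever about 0.50 rad); my first lowering caught the pad's top edge with about 13 N on the wrist, so I lifted clear and set it down again.

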